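Clear the hatch, line up its quarter-turn fastener and hold the panel home

TASK

Lift the milled gripper-finger blank off the access panel and lay it flat, base down, in the empty green-floored long compartment of the blue parts tray that fits it. Then turn the black quarter-turn wing clockwise until its yellow line points along the two red marks on the panel, and only then push the panel straight down until it sits fully home against its frame. Finish while still holding the panel pressed home (it springs up if released), and leave everything else on the cart where it is.

Things in the scene. Friction and masses are not known exactly. Their poses are not given: they have to be found in the camera images.
- hatch: grey housing fixed to the cart, 210 (x) x 130 (y) mm, on 12 mm feet, origin on the cart top under its centre, z up. On it a bare aluminium panel, 210 x 130 x 4 mm, on four corner posts (x +-95, y +-55, tops at z 64 mm) that let it move only straight down. Panel top at z 59 mm when up, 51 when home. Wing fastener on the panel at x +65, y 0; a red bar mark on either side of it, both along the hatch x axis
- panel_mid (a point): centre of the panel's top face; goes down with the panel; axes as the hatch's
- panel (a joint): how far the panel is pressed down: 0 up (start), 0.008 m home on its gasket. Springs push it up with about 6 N at the top, 11 N at the bottom. Below it the fastener has a cross key over a slotted bridge: unless the wing is within about 0.15 rad of alignment, the key strikes the bridge and the panel stops after about 2 mm
- fastener (a joint): turn of the black wing, grows clockwise seen from above: at 0 the wing lies along the hatch y axis (across the red marks); aligned with the red marks and with the slot below at 1.571 rad; runs on to a stop at 2.3. Starts between 0.1 and 0.9. Stays where it is left (0.05 N m of friction)
- wing (a point): middle of the fastener's black wing grip, on its axis; point y lies along the wing. The wing is 10 mm thick, 40 mm long and stands 18 mm high (9 mm below to 9 mm above this point) on a black disc of 44 mm diameter whose top is 9 mm below this point and 5 mm above the panel's top; a yellow line runs along the wing's top
- tray: blue parts tray fixed to the cart, 101 (x) x 110 (y) mm, on 12 mm feet, floor top 15 mm and wall tops 27 mm above the cart; origin on the cart top under its centre. Empty compartment with a green floor, 30 (x) x 90 (y) mm, centred at x -31.5, y 0; beyond it in +x two small compartments (a dowel and a cap screw in them) and a long one with a hexagon standoff
- compartment (a point): centre of the green floor of the empty compartment, 15 mm above the cart top; axes as the tray's, the long side along y; its walls rise 12 mm above this point
- finger_blank: milled aluminium gripper-finger blank, 22 (x) x 80 (y) x 30 (z) mm, 0.08 to 0.16 kg, lying on the panel; origin at the centre of its underside. It is stepped: 14 mm high over its whole length, 30 mm high from y -6 to y +40 mm; centre of mass near y +7; grasp the high part across the 22 mm
- tray_standoff: hexagon steel standoff, 18 x 93 x 16 mm, in its tray compartment; origin at the centre of its underside; leave alone
- tray_dowel: dowel pin, 14 x 40 x 12 mm, in the tray; leave alone
- tray_screw: black cap screw, 12 x 38 x 12 mm, in the tray; leave alone
- workpiece: white turned workpiece with a collar, 52 mm wide, 54 mm high, standing behind the hatch; origin at its foot; leave alone
- pendant: yellow enabling box with buttons, 60 x 100 x 44 mm, lying at the right; origin at the centre of its underside; leave alone
Things that resemble listed ones, but are neither listed nor needed, are in the scene too. There is more than one size of the finger_blank; the one meant has the size given above.

How it is judged:
On the way, in this order (a step that is already met when the one before it is completed fails the run):
1. the finger blank lies flat in the green-floored compartment, released (z of finger_blank in the frame of compartment below 0.004 m and horizontal distance between finger_blank and compartment below 0.01 m and angle between the y axis of finger_blank and the y axis of compartment, either way round below 0.15 rad and angle between finger_blank's own z axis and vertical below 0.1 rad and contact force between the fingers and finger_blank below 0.5 N), for 0.2 s.
2. the wing is turned to within 0.17 rad of the red marks while the panel is still up (value of joint fastener between 1.401 and 1.741 rad and value of joint panel below 0.004 m), for 0.1 s.
At the end, for the whole second after the job is handed in: The robot presses the panel (over 4 N) and it is at least 6.5 of 8 mm down; the wing is within 0.17 rad of the red marks; the blank lies flat and at rest on the green compartment floor (under 4 mm above it, tilt under 0.1 rad), within 10 mm of its centre and 0.15 rad of its long side (value of joint panel above 0.0065 m and contact force between any of the fingers, the arm and hatch above 4 N and value of joint fastener between 1.401 and 1.741 rad and z of finger_blank in the frame of compartment below 0.004 m and horizontal distance between finger_blank and compartment below 0.01 m and angle between the y axis of finger_blank and the y axis of compartment, either way round below 0.15 rad and angle between finger_blank's own z axis and vertical below 0.1 rad and linear speed of finger_blank below 0.02 m/s); the arm keeps its last pose, push and grip.
It fails at once if another thing is moved by more than 20 mm (distance of any of tray_standoff, tray_dowel, tray_screw, workpiece, pendant from where it was at the start of the episode above 0.02 m).
It also fails if it takes over 48 s, if anything falls off the work surface, if the arm or the gripper's body presses on something with over 40 N, if the wrist force passes 120 N, or if a joint passes its speed limit or range.

ROBOT

A 7-joint arm with a two-finger parallel gripper is mounted at the origin on a cart in front of the work surface, level with it; the furniture and walls round the work are solid. World frame = base frame: x ahead of the robot, y to its left, z up, the work surface at z = 0. Lengths are in m, angles in rad, forces in N, time in s.
With the tool pointing down it reaches from about 0.425 to 0.925 m from the base axis. Payload 6.8 kg.
Tool frame: the origin (TCP) lies on the mounting face of the last link; the fingertips stand 173 mm ahead of it and the grasp point (between the pads) lies 155 mm ahead of it; z points along the fingers, y is the line along which they close (so a half turn about z gives the same grasp; the last joint's range is limited). The gripper opens to 85 mm and grips with 20 to 120 N. Pads are 22 mm wide; open, the fingers measure 114 mm over their backs; the gripper's body (76 mm by 85 mm) begins 54 mm behind the grasp point. The pads swing forward as they close: fully open they stand 13 mm farther back than shut.
Start: joints at [-1.275, 0.477, 0.022, 1.555, -0.011, 1.109, -0.083], TCP at [0.265, 0.621, 0.405] pointing down, gripper open.
Joint ranges: [-2.96, 2.96], [-0.34, 2.1], [-1.41, 1.46], [0.24, 2.44], [-1.37, 4.51], [0.17, 1.92], [-2.96, 2.96]. Speed limits (rad/s): [2.39, 2.39, 3.14, 3.14, 3.14, 3.14, 3.14].

INTERFACE

Orientations are given as a unit quaternion [w, x, y, z].
In Python, from station import bot gives the robot as it stands. The module is installed in compiled form; this text tells all that it offers.
- The arm moves only by the shell command python3 -m pendant 'ROWS' [FORCE]. ROWS is JSON, a list of rows, each a list of 5 numbers: the finger opening in m, from 0 to 0.0854, then the shift along the tool's x, y, z in m, then the turn about the tool's z in degrees. In form: [[jaw, x, y, z, yaw], ...]. A call has 1 to 12 rows; each row shifts and turns the commanded pose from where the row before left it, along the tool's axes as they then stand; what a row does not reach is not made up. A row lasts 1/12 s, in which the tool goes at most 41.7 mm and 7.16 degrees, less where a joint would pass 70% of its speed; a pose out of reach is approached as far as the arm can. A call with a gripper value outside its range is refused whole. The fingers move at their own pace and stop on an object; FORCE is the grip in N (left out, the last holds). Time passes only in rows, so rows that do not move let the fingers close. It gives the time, the measured TCP pose, the force, the opening and the grip force at its end, in the units of the state.
- bot.get_obs(): the state, without advancing time (a new reading comes with each control period).
- bot.read_camera(name): name is "side" or "top"; returns (picture, depth): 400x640x3 uint8, blue, green, red; 400x640 float32, m along the optical axis (not along the pixel's ray), 0 where there is no reading.
- bot.camera_model(name): a dict with "intrinsics" (3x3 intrinsics, pixels), "R" (3x3) and "t" (3): a world point X has camera coordinates R X + t. Camera axes: x right, y down, z forward; pixel columns grow to the right and rows downward; lengths in m; the calibration is good to about 2 mm. A picture is of the moment at which its call begins. camera_model takes no time and is no camera call.
- bot.hand_in(): hands the job in; it is judged then, once.
Trained networks look in the newest picture that a camera, given by its name, has taken for a name from the list of things; names that differ only in an ending like _2 or _b are one class to them, and where a whole thing is asked for, a point or a joint stands for the part that bears it (a point fixed in the world has none). Each returns a list of dicts, best first, with "score" (0 to 1); they miss things now and then, are a little off and sometimes report something else, mostly with a low value. They report only what shows in the picture. A call takes as long as a camera call. They do not tell look-alikes from the thing itself.
- bot.boxes_of(name, camera): "at" ([column, row] in pixels, amid what is visible of it).
- bot.trace(name, camera): "mask" (400x640 bool, what is visible of it) and "at" ([column, row] in pixels, amid what is visible of it).
- bot.pinpoint(name, camera): "at" ([column, row] in pixels: a listed point, or the origin of a listed thing).
The state is a dict: "t": time; "q": joint angles; "joint_vel": joint speeds; "joint_torque": joint torques, N m; "eef_pos": TCP position; "tool_rot": TCP orientation; "contact_force": force on the tool from outside, world axes, zero at the start; "torque": the same for the moment, N m; "gripper_width": opening from 0.0 (shut) to 1.0 (fully open); "grasp_force": force on a finger pad.
Only numpy, scipy, OpenCV 4.12 (cv2) and the standard library are available. Lean on these libraries where they do the work, as an engineer would, in place of code of your own. Each camera call takes 0.05 s, during which the arm holds its last target. There are 200 camera calls.

## Working session

There is one attempt and no reset: what is moved stays moved. The work goes in short steps, Python scripts to look and compute and a shell command to move; the robot and the scene stay as the last step left them, time stands still between calls to the robot, and variables do not carry over. Pictures are saved under pics/ and viewed, at most 10 in all, crops included, and the job is handed in when it is done.

```bash
mkdir -p pics
cat > h.py <<'E'
import numpy as np, cv2
from station import bot
def ray(cam,uv,z):
    """world point on pixel ray at height z"""
    m=bot.camera_model(cam);K=np.array(m["intrinsics"]);R=np.array(m["R"]);t=np.array(m["t"])
    d=R.T@np.linalg.inv(K)@[uv[0],uv[1],1];c=-R.T@t
    return c+d*(z-c[2])/d[2]
def cloud(cam,D):
    m=bot.camera_model(cam);K=np.array(m["intrinsics"]);R=np.array(m["R"]);t=np.array(m["t"])
    v,u=np.mgrid[:400,:640];P=np.stack([(u-K[0,2])/K[0,0]*D,(v-K[1,2])/K[1,1]*D,D],-1)
    return (P-t)@R
E
python3 - <<'E'
from h import *
o=bot.get_obs();print(o)
for c in("top","side"):
    im,D=bot.read_camera(c);cv2.imwrite(f"pics/{c}0.png",im);np.savez(f"/tmp/{c}0.npz",im=im,D=D)
    m=bot.camera_model(c);print(c,-np.array(m["R"]).T@m["t"],np.array(m["R"]).round(2).tolist(),m["intrinsics"])
for n in("finger_blank","panel_mid","wing","compartment","tray","hatch"):
    print(n,[(np.round(d["at"],1).tolist(),round(d["score"],2)) for d in bot.pinpoint(n,"top")])
E
```

```text
{'t': 0.0, 'q': array([-1.27508948,  0.4777768 ,  0.02232549,  1.55644804, -0.01150819,
        1.10933554, -0.0830726 ]), 'joint_vel': array([-0.00093241,  0.00115213,  0.00332752, -0.00032095,  0.00246257,
       -0.00168165,  0.00167602]), 'joint_torque': array([-2.95011150e-04, -5.96457517e+01,  1.60820983e+00, -2.81184840e+01,
        1.25366074e-02,  9.50599322e-03, -1.98860960e-05]), 'eef_pos': array([0.2650953 , 0.62045677, 0.40374223]), 'tool_rot': array([-1.24038344e-04,  2.00505936e-01,  9.79692055e-01, -9.11548384e-04]), 'contact_force': array([0.30611938, 0.7137644 , 0.35597078]), 'torque': array([0.04970127, 0.00973859, 0.02070786]), 'grasp_force': 0.0, 'gripper_width': 0.9987355489002501}
top [ 0.42103214 -0.12014728  0.9575666 ] [[0.01, -1.0, -0.02], [-0.98, -0.0, -0.18], [0.18, 0.02, -0.98]] [[482.87952233   0.         328.32947391]
 [  0.         482.87952233 206.1132985 ]
 [  0.           0.           1.        ]]
side [ 0.23652639 -0.71084912  0.54394908] [[0.86, -0.52, -0.0], [-0.29, -0.48, -0.83], [0.43, 0.71, -0.56]] [[380.10815913   0.         315.70635383]
 [  0.         380.10815913 209.26606531]
 [  0.           0.           1.        ]]
finger_blank [([216.6, 199.3], 0.84), ([277.9, 264.5], 0.74), ([396.2, 249.7], 0.71)]
panel_mid [([272.0, 242.5], 0.58)]
wing [([277.5, 207.7], 0.56)]
compartment [([396.6, 271.6], 0.67)]
tray [([398.1, 249.2], 0.85)]
hatch [([281.3, 242.9], 0.96)]
```

View pics/top0.png

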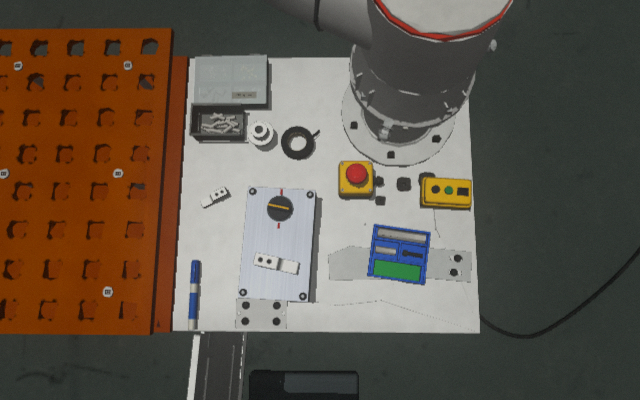

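View pics/side0.png

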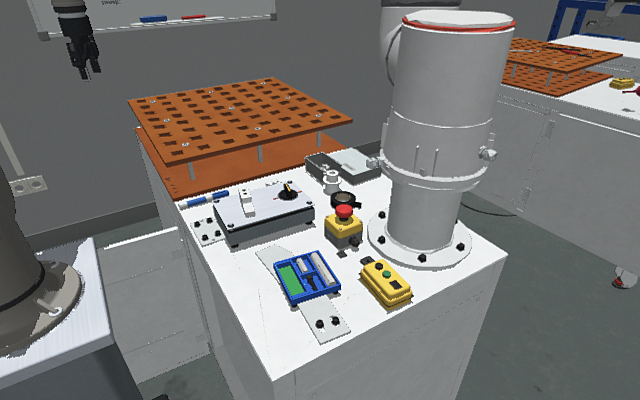

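The top view shows the hatch around (280,245), with its wing at (279,208) and red marks above and below it. A stepped blank lies on the panel at (277,263), and the tray's green compartment is at (397,270). 

There are two candidates: the blank on the panel at (277,263), about 45 px long (~80 mm), and the one on the cart at (216,197), about 28 px. The panel one fits both the size and the place. I'll confirm it in a crop and measure.

Run:
```python
from h import *
a=np.load("/tmp/top0.npz");im,D=a["im"],a["D"];P=cloud("top",D)
cv2.imwrite("pics/crop1.png",cv2.resize(im[175:315,190:440],None,fx=3.2,fy=3.2,interpolation=cv2.INTER_CUBIC))
bot.read_camera("top")
def rect(pts):
    r=cv2.minAreaRect((pts[:,:2]*1000).astype(np.float32));b=cv2.boxPoints(r)
    e=[b[1]-b[0],b[2]-b[1]];L=max(e,key=np.linalg.norm)
    return np.round(r[0],1),np.round(sorted(np.linalg.norm(x) for x in e),1),"long-axis deg",round(np.degrees(np.arctan2(L[1],L[0])),1)
for n in("finger_blank","tray","hatch","wing"):
    for d in bot.trace(n,"top"):
        p=P[d["mask"]&(D>0)];print(n,d["at"],round(d["score"],2),"z",np.percentile(p[:,2],[2,25,50,75,98]).round(4),*rect(p))
        if n=="finger_blank" and abs(d["at"][0]-277)<15:
            for lo,hi in((.083,.095),(.067,.08)):
                q=p[(p[:,2]>lo)&(p[:,2]<hi)];print("  ",lo,len(q),*(rect(q) if len(q)>5 else ()))
# panel plane
pp=P[225:245,255:300].reshape(-1,3);print("panel z",np.median(pp[:,2]),"cart z",np.median(P[150:170,190:230,2]))
hsv=cv2.cvtColor(im,cv2.COLOR_BGR2HSV)
g=cv2.inRange(hsv,(45,100,60),(75,255,255))>0;g[:230]=0
n,l,s,c=cv2.connectedComponentsWithStats(g.astype(np.uint8));k=1+np.argmax(s[1:,4]);p=P[(l==k)&(D>0)]
print("green",c[k],np.median(p[:,2]),*rect(p), "ray", ray("top",c[k],.015))
y=cv2.inRange(hsv,(18,110,90),(35,255,255))>0;y[:195]=0;y[222:]=0;y[:,:262]=0;y[:,296:]=0
v,u=np.nonzero(y);w=np.array([ray("top",x,.082) for x in zip(u,v)]);print("yellow",len(u),*rect(w))
r=(cv2.inRange(hsv,(0,110,70),(10,255,255))|cv2.inRange(hsv,(170,110,70),(180,255,255)))>0;r[:185]=0;r[235:]=0;r[:,262:][:, 34:]=0;r[:,:262]=0
v,u=np.nonzero(r);w=np.array([ray("top",x,.059) for x in zip(u,v)]);print("red",len(u),*rect(w),w[v<205].mean(0),w[v>210].mean(0))
```

```text
finger_blank [277.5, 262.9] 0.58 z [0.0674 0.0743 0.0874 0.0897 0.0921] [476.8  -5.7] [23.3 79.5] long-axis deg 77.1
   0.083 299 [479.7  10.8] [21.5 46.1] long-axis deg 77.0
   0.067 225 [474.5 -14. ] [21.8 61.7] long-axis deg 77.8
finger_blank [214.1, 196.0] 0.51 z [0.0022 0.0108 0.0173 0.0225 0.0256] [611. 132.] [16.5 57.8] long-axis deg -61.6
tray [400.4, 259.6] 0.82 z [0.0131 0.0159 0.0178 0.0268 0.0304] [ 499.3 -234.1] [100.5 110.5] long-axis deg 82.0
hatch [277.6, 241.2] 0.73 z [0.0262 0.0588 0.06   0.0612 0.0797] [521.7   2.9] [145.4 226.2] long-axis deg -2.9
hatch [262.6, 135.6] 0.44 z [0.0109 0.034  0.0366 0.0529 0.0568] [740.   40.2] [51.2 54.2] long-axis deg 37.5
wing [281.8, 206.8] 0.81 z [0.0603 0.0639 0.0656 0.0805 0.085 ] [580.7  -8. ] [41.1 44.2] long-axis deg -1.6
panel z 0.059869224014770336 cart z 0.0005672779686084293
green [396.32544379 269.65088757] 0.016633248993679864 [ 469.7 -229.9] [27.9 89.1] long-axis deg 81.9 ray [ 0.4697729  -0.22996222  0.015     ]
yellow 55 [582.   -6.4] [ 4.7 38.4] long-axis deg 78.0
red 11 [581.4  -6.2] [ 2.  71.3] long-axis deg -2.3 [ 0.61284346 -0.00788752  0.059     ] [ 0.54962253 -0.00412823  0.059     ]
```

View pics/crop1.png

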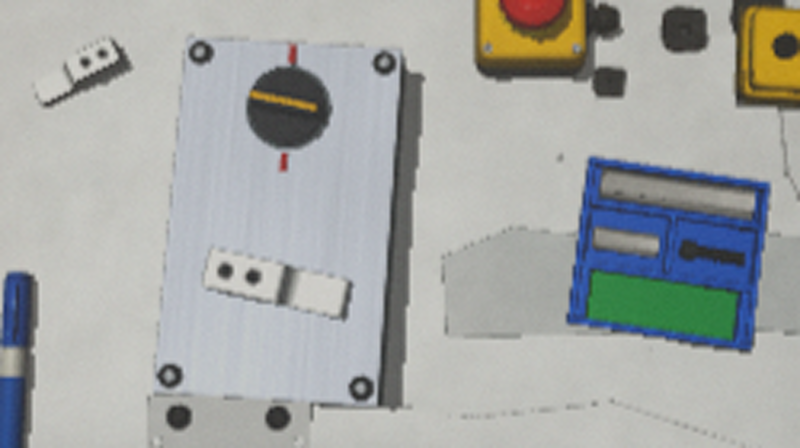

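The crop confirms it: the panel blank measures 80 x 22 mm, its high part is 46 mm long with its top at about 89 mm, and its high end points to +y. The cart one is only about 58 mm long. The wing is about 9° past the hatch y axis. Before crossing, I'll check the height of the orange pegboard.

```bash
cat >> h.py <<'E'
def go(x,y,z,head=None):
    """print tool-frame shift to TCP target (before turning) and yaw to bring tool y to heading (deg)"""
    o=bot.get_obs();w,a,b,c=o["tool_rot"]
    from scipy.spatial.transform import Rotation as Ro
    R=Ro.from_quat([a,b,c,w]).as_matrix();h=np.degrees(np.arctan2(R[1,1],R[0,1]))
    d=R.T@(np.array([x,y,z])-o["eef_pos"])
    print("t",round(o["t"],2),"pos",o["eef_pos"].round(4),"head",h.round(1),"shift",d.round(4),"norm",np.linalg.norm(d).round(3),"yaw",None if head is None else round((h-head+90)%180-90,1),"F",o["contact_force"].round(1),"w",round(o["gripper_width"],3),"grip",round(o["grasp_force"],1),"q",o["q"].round(2),"tilt",np.degrees(np.arccos(-R[2,2])).round(2))
E
python3 - <<'E'
from h import *
a=np.load("/tmp/top0.npz");P=cloud("top",a["D"])
p=P[20:335,0:190].reshape(-1,3);p=p[a["D"][20:335,0:190].ravel()>0];print(np.percentile(p,[1,50,99],axis=0).round(3))
p=P[60:160,350:480].reshape(-1,3);print("col minx,maxy",np.percentile(p[p[:,2]>.1],[2,98],axis=0).round(3))
go(.479,.002,.404,-13)
E
```

```text
[[ 0.355  0.186 -0.795]
 [ 0.632  0.341  0.117]
 [ 1.487  1.068  0.121]]
col minx,maxy [[ 0.68  -0.315  0.194]
 [ 0.772 -0.142  0.397]]
t 0.65 pos [0.2652 0.6207 0.4048] head 66.9 shift [-0.4397 -0.485   0.0007] norm 0.655 yaw 79.9 F [-0.   0.2 -0.1] w 1.001 grip 0.0 q [-1.28  0.48  0.02  1.56 -0.01  1.11 -0.08] tilt 0.01
```

```bash
python3 -m pendant '[[0.085,-0.0275,-0.0303,0,0],[0.085,-0.0275,-0.0303,0,0],[0.085,-0.0275,-0.0303,0,0],[0.085,-0.0275,-0.0303,0,0],[0.085,-0.0275,-0.0303,0,0],[0.085,-0.0275,-0.0303,0,0],[0.085,-0.0275,-0.0303,0,0],[0.085,-0.0275,-0.0303,0,0],[0.085,-0.0275,-0.0303,0,0],[0.085,-0.0275,-0.0303,0,0],[0.085,-0.0275,-0.0303,0,0],[0.085,-0.0275,-0.0303,0,0]]' 40
python3 -m pendant '[[0.05,-0.0275,-0.0303,0,0],[0.05,-0.0275,-0.0303,0,0],[0.05,-0.0275,-0.0303,0,0],[0.05,-0.0275,-0.0303,0,0],[0.05,0,0,0,7],[0.05,0,0,0,7],[0.05,0,0,0,7],[0.05,0,0,0,7],[0.05,0,0,0,7],[0.05,0,0,0,7],[0.05,0,0,0,7],[0.05,0,0,0,7]]'
python3 -m pendant '[[0.05,0,0,0,7],[0.05,0,0,0,7],[0.05,0,0,0,7],[0.05,0,0,0,3],[0.05,0,0,0,0]]'
python3 -c "
from h import *
go(.479,.002,.404,-13)"
```

```text
t: 1.65
eef_pos: [0.426, 0.1546, 0.4051]
tool_rot: [0.0, 0.201, 0.98, 0.0]
contact_force: [1.1, 1.3, -0.9]
gripper_width: 0.994
grasp_force: 0.0
t: 2.65
eef_pos: [0.4793, 0.002, 0.4049]
tool_rot: [0.0, 0.639, 0.769, 0.0]
contact_force: [-0.1, 0.7, 0.0]
gripper_width: 0.584
grasp_force: 0.0
t: 3.07
eef_pos: [0.4793, 0.0021, 0.4049]
tool_rot: [0.0, 0.784, 0.621, 0.0]
contact_force: [-0.1, 0.3, 0.9]
gripper_width: 0.586
grasp_force: 0.0
t 3.07 pos [0.4793 0.0021 0.4049] head -13.2 shift [-0.0002 -0.0003  0.0009] norm 0.001 yaw -0.2 F [-0.1  0.3  0.9] w 0.586 grip 0.0 q [-0.63  0.16  0.56  2.04 -0.1   0.97 -0.25] tilt 0.02
```

```bash
python3 -m pendant '[[0.05,0,0,0.038,0],[0.05,0,0,0.038,0],[0.05,0,0,0.038,0],[0.05,0,0,0.026,0],[0.05,0,0,0.013,0],[0.05,0,0,0.007,0],[0.05,0,0,0,0]]'
python3 -m pendant '[[0.01,0,0,0,0],[0.01,0,0,0,0],[0.01,0,0,0,0],[0.01,0,0,0,0],[0.01,0,0,0,0],[0.01,0,0,0,0]]' 45
python3 -m pendant '[[0.01,0,0,-0.01,0],[0.01,0,0,-0.02,0],[0.01,0,0,-0.03,0],[0.01,0,0,-0.03,0],[0.01,0,0,0,0],[0.01,0,0,0,0]]'
python3 - <<'E'
from h import *
im,D=bot.read_camera("side");cv2.imwrite("pics/s2.png",cv2.resize(im[110:320,150:400],None,fx=3,fy=2.8,interpolation=cv2.INTER_CUBIC))
go(.479,.002,.404,-13)
E
```

```text
t: 3.65
eef_pos: [0.479, 0.002, 0.2436]
tool_rot: [-0.0, 0.783, 0.622, -0.001]
contact_force: [-0.1, -0.1, -0.4]
gripper_width: 0.587
grasp_force: 0.0
t: 4.15
eef_pos: [0.4798, 0.0021, 0.2455]
tool_rot: [0.0, 0.783, 0.622, 0.001]
contact_force: [0.4, 0.8, 4.7]
gripper_width: 0.243
grasp_force: 47.5
t: 4.65
eef_pos: [0.4796, 0.0021, 0.3362]
tool_rot: [0.0, 0.783, 0.622, 0.002]
contact_force: [-0.1, 0.2, -1.7]
gripper_width: 0.244
grasp_force: 46.9
t 4.7 pos [0.479  0.0022 0.3349] head -13.1 shift [-0.0001  0.0001 -0.0691] norm 0.069 yaw -0.1 F [-0.3  0.5 -2. ] w 0.246 grip 46.9 q [-0.6   0.27  0.55  2.11 -0.19  0.81 -0.16] tilt 0.05
```

View pics/s2.png

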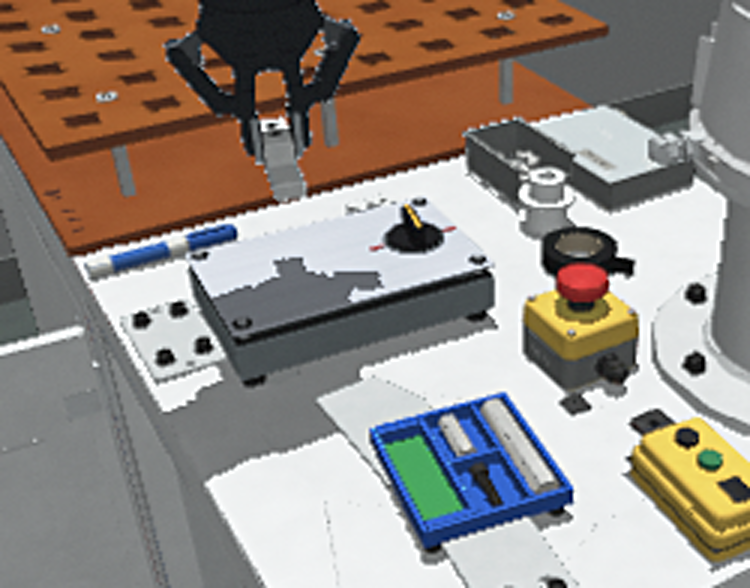

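The blank is held level, at (285,160) in the crop, and the panel is clear. Next I'll carry it over the green compartment.

```bash
python3 -c "
from h import *
go(.4701,-.2221,.335,-8)"
```

```text
t 4.7 pos [0.479  0.0022 0.3349] head -13.1 shift [-2.205e-01  4.220e-02 -2.000e-04] norm 0.224 yaw -5.1 F [-0.3  0.5 -2. ] w 0.246 grip 46.9 q [-0.6   0.27  0.55  2.11 -0.19  0.81 -0.16] tilt 0.05
```

```bash
python3 -m pendant '[[0.01,-0.0245,0.0047,0,0],[0.01,-0.0245,0.0047,0,0],[0.01,-0.0245,0.0047,0,0],[0.01,-0.0245,0.0047,0,0],[0.01,-0.0245,0.0047,0,0],[0.01,-0.0245,0.0047,0,0],[0.01,-0.0245,0.0047,0,0],[0.01,-0.0245,0.0047,0,0],[0.01,-0.0245,0.0046,0,0],[0.01,0,0,0,-5],[0.01,0,0,0,0],[0.01,0,0,0,0]]'
python3 -m pendant '[[0.01,0,0,0.03,0],[0.01,0,0,0.03,0],[0.01,0,0,0.03,0],[0.01,0,0,0,0],[0.01,0,0,0,0]]'
python3 - <<'E'
from h import *
go(.4701,-.2221,.2015,-8)
im,D=bot.read_camera("top");P=cloud("top",D)
cv2.imwrite("pics/t3.png",cv2.resize(im[200:310,330:470],None,fx=5,fy=5,interpolation=cv2.INTER_CUBIC))
im,D=bot.read_camera("side")
cv2.imwrite("pics/s3.png",cv2.resize(im[200:320,240:380],None,fx=5,fy=5,interpolation=cv2.INTER_CUBIC))
E
```

```text
t: 5.7
eef_pos: [0.4698, -0.2219, 0.3333]
tool_rot: [-0.001, 0.756, 0.654, -0.001]
contact_force: [-0.6, -0.1, -1.4]
gripper_width: 0.245
grasp_force: 46.8
t: 6.12
eef_pos: [0.4697, -0.2211, 0.2435]
tool_rot: [-0.002, 0.756, 0.655, -0.001]
contact_force: [-0.0, -0.5, -0.6]
gripper_width: 0.245
grasp_force: 46.7
t 6.12 pos [ 0.4697 -0.2211  0.2435] head -8.1 shift [-0.0009  0.0007  0.042 ] norm 0.042 yaw -0.1 F [-0.  -0.5 -0.6] w 0.245 grip 46.7 q [-0.07  0.49  0.5   2.08 -0.38  0.66  0.54] tilt 0.27
```

View pics/s3.png

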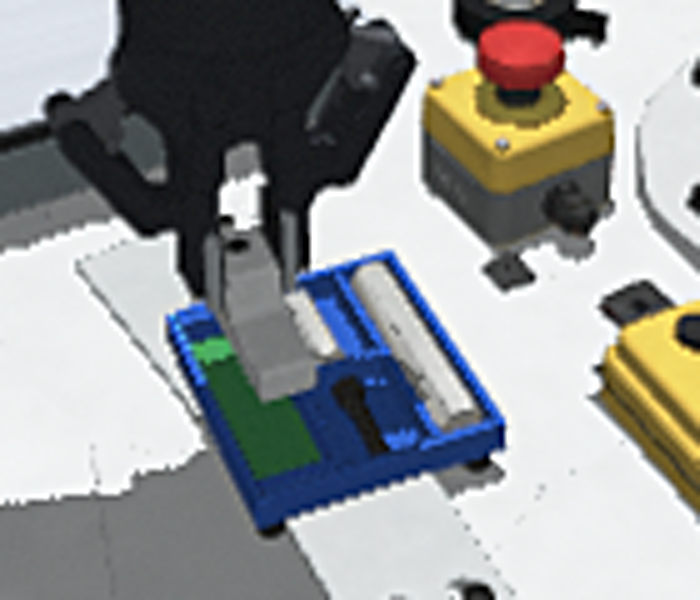

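The blank hangs about 40 mm above the green floor with its low end at (280,370), parallel to the compartment, as expected. I'll lower it.

```bash
python3 -m pendant '[[0.01,-0.0008,0.0003,0.013,0],[0.01,0,0,0.013,0],[0.01,0,0,0.006,0],[0.01,0,0,0.004,0],[0.01,0,0,0,0],[0.01,0,0,0,0]]'
python3 -m pendant '[[0.01,0,0,0.002,0],[0.01,0,0,0.002,0],[0.01,0,0,0.001,0],[0.01,0,0,0,0],[0.01,0,0,0,0]]'
```

```text
t: 6.72
eef_pos: [0.4708, -0.2232, 0.2095]
tool_rot: [0.0, 0.756, 0.655, 0.0]
contact_force: [0.4, -0.3, -1.3]
gripper_width: 0.238
grasp_force: 46.8
t: 7.13
eef_pos: [0.4705, -0.2231, 0.2037]
tool_rot: [-0.0, 0.756, 0.655, -0.0]
contact_force: [0.0, 0.3, -1.0]
gripper_width: 0.245
grasp_force: 46.8
```

```bash
python3 -m pendant '[[0.01,0,0,0.001,0],[0.01,0,0,0.001,0],[0.01,0,0,0.001,0],[0.01,0,0,0,0],[0.01,0,0,0,0]]'
```

```text
t: 7.55
eef_pos: [0.4705, -0.2234, 0.202]
tool_rot: [-0.0, 0.756, 0.655, 0.001]
contact_force: [-4.3, 2.8, 18.3]
gripper_width: 0.245
grasp_force: 49.1
```

It touched the floor at the expected height, so I'll release it and go up.

```bash
python3 -m pendant '[[0.01,0,0,-0.001,0],[0.034,0,0,0,0],[0.034,0,0,0,0],[0.034,0,0,0,0],[0.034,0,0,-0.003,0],[0.034,0,0,-0.02,0],[0.034,0,0,-0.035,0],[0.034,0,0,-0.035,0],[0.034,0,0,-0.035,0],[0.034,0,0,0,0]]'
python3 -m pendant '[[0.034,0.038,-0.007,0,0],[0.034,0.038,-0.007,0,0],[0.034,0.038,-0.007,0,0],[0.034,0.038,-0.007,0,0],[0.034,0,0,0,0]]'
python3 - <<'E'
from h import *
im,D=bot.read_camera("top");P=cloud("top",D)
cv2.imwrite("pics/t4.png",cv2.resize(im[170:310,230:470],None,fx=3.3,fy=3.3,interpolation=cv2.INTER_CUBIC))
for d in bot.trace("finger_blank","top"):
    if d["at"][0]<340: continue
    p=P[d["mask"]&(D>0)];p=p[p[:,2]>.022];r=cv2.minAreaRect((p[:,:2]*1000).astype(np.float32));print(d["at"],d["score"],np.percentile(p[:,2],[5,50,95]).round(4),r)
    q=p[p[:,2]>.037];print(len(q),cv2.minAreaRect((q[:,:2]*1000).astype(np.float32)))
go(.581,-.006,.32,-12)
E
```

```text
t: 8.38
eef_pos: [0.4721, -0.2247, 0.3356]
tool_rot: [0.004, 0.756, 0.655, 0.003]
contact_force: [0.3, -0.6, 0.2]
gripper_width: 0.397
grasp_force: 0.0
t: 8.8
eef_pos: [0.4643, -0.0613, 0.3293]
tool_rot: [-0.002, 0.752, 0.659, 0.001]
contact_force: [0.7, 0.0, -0.0]
gripper_width: 0.396
grasp_force: 0.0
[398.7, 269.3] 0.98 [0.0277 0.0436 0.0484] ((469.82830810546875, -231.0558319091797), (80.16267395019531, 22.15654754638672), 81.84690856933594)
293 ((472.2690734863281, -214.2683563232422), (46.20038986206055, 22.0013370513916), 81.69245147705078)
t 8.9 pos [ 0.4643 -0.0669  0.3297] head -7.9 shift [0.0764 0.1072 0.0097] norm 0.132 yaw 4.1 F [-0.4  0.1  0.6] w 0.399 grip 0.0 q [-0.48  0.26  0.57  2.14 -0.2   0.79  0.08] tilt 0.03
```

View pics/t4.png

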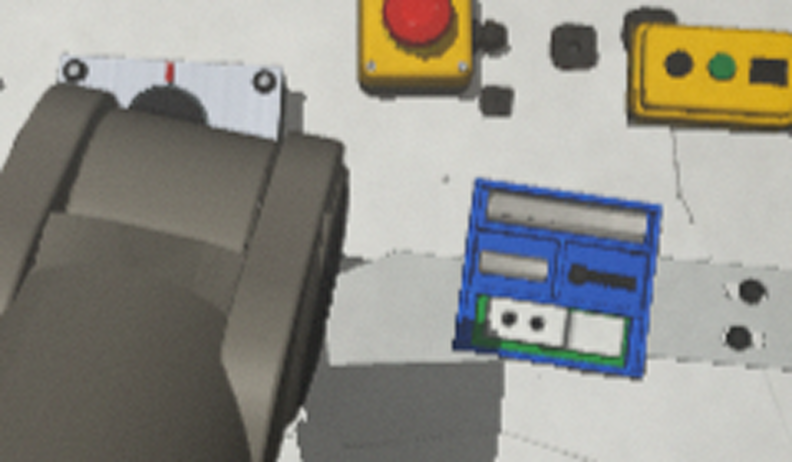

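The blank lies in the compartment at (469.8,-231.1) mm, heading 81.8°, within 2 mm of centre. Next is the wing.

```bash
python3 -m pendant '[[0.034,0.019,0.0268,0,0],[0.034,0.019,0.0268,0,0],[0.034,0.019,0.0268,0,0],[0.034,0.0194,0.0268,0,0],[0.034,0,0,0.01,4],[0.034,0,0,0,0],[0.034,0,0,0,0],[0.034,0,0,0,0]]'
python3 - <<'E'
from h import *
go(.5815,-.0062,.241,-12)
E
```

```text
t: 9.57
eef_pos: [0.5805, -0.0102, 0.3198]
tool_rot: [-0.0, 0.778, 0.628, -0.001]
contact_force: [0.4, 0.5, -0.3]
gripper_width: 0.394
grasp_force: 0.0
t 9.57 pos [ 0.5805 -0.0102  0.3198] head -12.2 shift [0.0042 0.0002 0.0788] norm 0.079 yaw -0.2 F [ 0.4  0.5 -0.3] w 0.394 grip 0.0 q [-0.5   0.46  0.54  1.89 -0.3   0.87 -0.02] tilt 0.07
```

```bash
python3 -m pendant '[[0.034,0.004,0,0.03,0],[0.034,0,0,0.03,0],[0.034,0,0,0.012,0],[0.034,0,0,0.006,0],[0.034,0,0,0,0]]' 25
python3 -m pendant '[[0.002,0,0,0,0],[0.002,0,0,0,0],[0.002,0,0,0,0],[0.002,0,0,0,0],[0.002,0,0,0,0]]' 25
python3 - <<'E'
from h import *
go(.5815,-.0062,.241,-92.9)
E
```

```text
t: 9.98
eef_pos: [0.5815, -0.0052, 0.2413]
tool_rot: [-0.0, 0.778, 0.628, -0.001]
contact_force: [0.2, -0.5, 1.8]
gripper_width: 0.398
grasp_force: 0.0
t: 10.4
eef_pos: [0.5815, -0.0045, 0.2429]
tool_rot: [-0.001, 0.778, 0.628, -0.0]
contact_force: [-5.6, 0.8, 4.9]
gripper_width: 0.108
grasp_force: 31.2
t 10.4 pos [ 0.5815 -0.0045  0.2429] head -12.1 shift [-0.0016  0.0004  0.0019] norm 0.003 yaw 80.8 F [-5.6  0.8  4.9] w 0.108 grip 31.2 q [-0.45  0.57  0.47  1.93 -0.38  0.72  0.03] tilt 0.08
```

```bash
python3 -m pendant '[[0.002,0,0.0005,-0.001,0],[0.002,0,0,0,6],[0.002,0,0,0,7],[0.002,0,0,0,7],[0.002,0,0,0,7],[0.002,0,0,0,7],[0.002,0,0,0,7],[0.002,0,0,0,7],[0.002,0,0,0,7],[0.002,0,0,0,7],[0.002,0,0,0,7],[0.002,0,0,0,0]]'
python3 -m pendant '[[0.002,0,0,0,7],[0.002,0,0,0,5],[0.002,0,0,0,0],[0.002,0,0,0,0],[0.002,0,0,0,0]]'
python3 - <<'E'
from h import *
go(.5815,-.0062,.241,-93)
E
```

```text
t: 11.4
eef_pos: [0.5821, -0.005, 0.2433]
tool_rot: [0.0, 0.997, 0.075, -0.0]
contact_force: [-3.6, -2.2, 2.2]
gripper_width: 0.107
grasp_force: 30.7
t: 11.82
eef_pos: [0.582, -0.0052, 0.2433]
tool_rot: [0.0, 1.0, -0.026, -0.0]
contact_force: [-4.4, -3.6, 1.8]
gripper_width: 0.104
grasp_force: 30.7
t 11.82 pos [ 0.582  -0.0052  0.2433] head -93.0 shift [-0.0005  0.001   0.0023] norm 0.003 yaw -0.0 F [-4.4 -3.6  1.8] w 0.104 grip 30.7 q [-0.7   0.69  0.84  1.95 -0.71  0.82 -1.09] tilt 0.04
```

Now I'll release, rise, back off towards the panel middle, and check the wing.

```bash
python3 -m pendant '[[0.03,0,0,0,0],[0.03,0,0,0,0],[0.03,0,0,0,0],[0.03,0,0,-0.01,0],[0.03,0,0,-0.03,0],[0.03,0,0,-0.03,0],[0.0,0,0,-0.01,0],[0.0,0,0,0,0]]'
python3 - <<'E'
from h import *
go(.43,.15,.32,-93)
E
```

```text
t: 12.48
eef_pos: [0.5838, -0.0047, 0.3261]
tool_rot: [-0.001, 1.0, -0.027, 0.003]
contact_force: [0.9, -0.4, 0.5]
gripper_width: 0.079
grasp_force: 0.0
t 12.48 pos [ 0.5838 -0.0047  0.3261] head -93.1 shift [-0.1619 -0.1462  0.0053] norm 0.218 yaw -0.1 F [ 0.9 -0.4  0.5] w 0.079 grip 0.0 q [-0.78  0.59  0.96  1.9  -0.6   0.96 -1.17] tilt 0.34
```

```bash
python3 -m pendant '[[0.0,-0.034,0,0,0],[0.0,-0.034,0,0,0],[0.0,0,0,0,0],[0.0,0,0,0,0]]'
python3 - <<'E'
from h import *
im,D=bot.read_camera("side");cv2.imwrite("pics/s5.png",cv2.resize(im[165:265,200:340],None,fx=5,fy=5,interpolation=cv2.INTER_CUBIC))
hsv=cv2.cvtColor(im,cv2.COLOR_BGR2HSV)
y=cv2.inRange(hsv,(18,110,90),(35,255,255))>0;y[:178]=0;y[205:]=0;y[:,:270]=0;y[:,305:]=0
v,u=np.nonzero(y);w=np.array([ray("side",x,.082) for x in zip(u,v)]);print(len(u),cv2.minAreaRect((w[:,:2]*1000).astype(np.float32)))
im,D=bot.read_camera("top")
hsv=cv2.cvtColor(im,cv2.COLOR_BGR2HSV)
y=cv2.inRange(hsv,(18,110,90),(35,255,255))>0;y[:185]=0;y[225:]=0;y[:,:262]=0;y[:,296:]=0
v,u=np.nonzero(y);print(len(u))
if len(u)>5:
    w=np.array([ray("top",x,.082) for x in zip(u,v)]);print(cv2.minAreaRect((w[:,:2]*1000).astype(np.float32)))
go(.516,-.003,.234)
E
```

```text
t: 12.82
eef_pos: [0.5129, -0.0003, 0.3219]
tool_rot: [-0.001, 1.0, -0.027, -0.001]
contact_force: [0.7, 0.7, 0.2]
gripper_width: -0.0
grasp_force: 0.0
16 ((580.8450317382812, -6.83211088180542), (4.293824672698975, 35.2619514465332), 85.3267822265625)
32
((581.7959594726562, -6.1660003662109375), (26.27882194519043, 3.7088279724121094), 1.4812184572219849)
t 12.92 pos [ 5.152e-01 -2.000e-04  3.226e-01] head -93.1 shift [0.0008 0.0028 0.0886] norm 0.089 yaw None F [0.8 0.  0.2] w -0.0 grip 0.0 q [-0.89  0.5   1.01  2.06 -0.55  0.88 -1.19] tilt 0.04
```

View pics/s5.png

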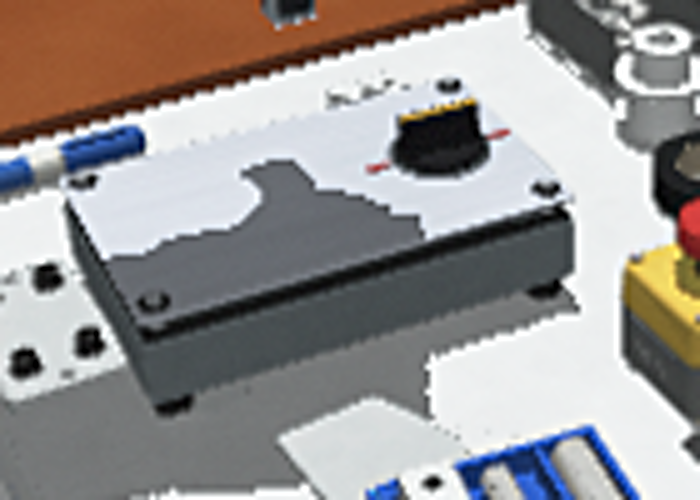

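The yellow line on the wing, at (437,108) in the crop, runs parallel to the red marks at (378,168) and (500,133). It measures between -5° and +1.5°, against about -3° for the marks, so it is within tolerance. I'll press the panel with shut fingers.

```bash
python3 -m pendant '[[0,0.0008,0.0028,0.03,0],[0,0,0,0.03,0],[0,0,0,0.02,0],[0,0,0,0.006,0],[0,0,0,0,0]]'
python3 -m pendant '[[0,0,0,0.002,0],[0,0,0,0.002,0],[0,0,0,0.002,0],[0,0,0,0.002,0],[0,0,0,0.001,0],[0,0,0,0,0],[0,0,0,0,0]]'
```

```text
t: 13.33
eef_pos: [0.5157, -0.0037, 0.2354]
tool_rot: [0.001, 1.0, -0.027, -0.001]
contact_force: [1.0, 0.2, -0.9]
gripper_width: 0.003
grasp_force: 0.0
t: 13.92
eef_pos: [0.5161, -0.0037, 0.229]
tool_rot: [-0.0, 1.0, -0.027, 0.001]
contact_force: [-1.0, -0.7, 7.8]
gripper_width: 0.002
grasp_force: 3.7
```

```bash
python3 -m pendant '[[0,0,0,0.002,0],[0,0,0,0.002,0],[0,0,0,0.001,0],[0,0,0,0,0],[0,0,0,0,0]]'
python3 -m pendant '[[0,0,0,0.001,0],[0,0,0,0.001,0],[0,0,0,0.001,0],[0,0,0,0,0],[0,0,0,0,0]]'
```

```text
t: 14.33
eef_pos: [0.5161, -0.0038, 0.2245]
tool_rot: [-0.001, 1.0, -0.027, 0.001]
contact_force: [-2.6, 0.4, 13.6]
gripper_width: -0.001
grasp_force: 6.7
t: 14.75
eef_pos: [0.5162, -0.0045, 0.2242]
tool_rot: [-0.003, 1.0, -0.028, 0.001]
contact_force: [-15.5, 3.3, 53.4]
gripper_width: -0.001
grasp_force: 26.7
```

The panel stops hard at tip height 51 mm, which is fully home. I'll ease off slightly and verify.

```bash
python3 -m pendant '[[0,0,0,-0.001,0],[0,0,0,0,0],[0,0,0,0,0],[0,0,0,0,0]]'
python3 - <<'E'
from h import *
im,D=bot.read_camera("side");P=cloud("side",D)
cv2.imwrite("pics/s6.png",cv2.resize(im[165:300,200:360],None,fx=4.5,fy=4.2,interpolation=cv2.INTER_CUBIC))
go(.516,-.003,.224)
E
```

```text
t: 15.08
eef_pos: [0.5162, -0.0043, 0.2243]
tool_rot: [-0.002, 1.0, -0.028, 0.001]
contact_force: [-11.0, 2.3, 39.7]
gripper_width: 0.001
grasp_force: 19.9
t 15.13 pos [ 0.5162 -0.0043  0.2243] head -93.2 shift [-0.0002 -0.0013  0.0003] norm 0.001 yaw None F [-9.8  2.6 39.6] w -0.002 grip 19.9 q [-0.73  0.63  0.82  2.11 -0.74  0.71 -1.04] tilt 0.28
```

View pics/s6.png

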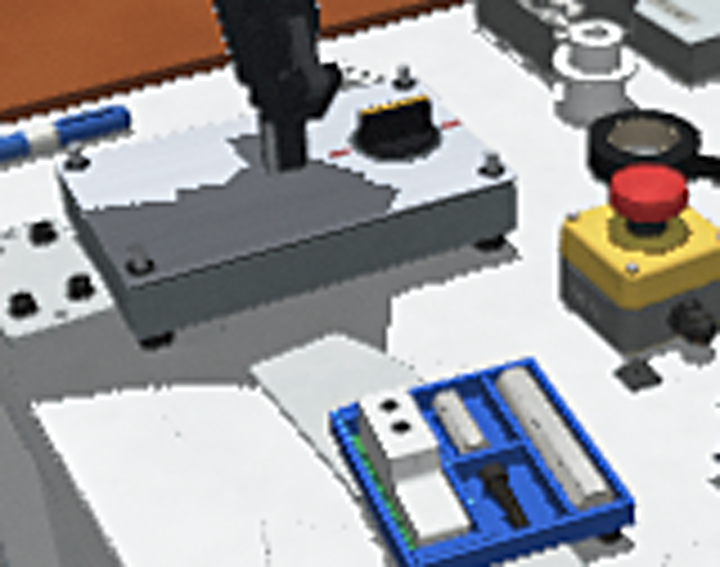

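The panel gap is closed with the fingers pressing at (285,165), the wing at (395,120) is aligned, and the blank lies flat in the tray at (410,460). I'm handing in.

```bash
python3 -c "
from station import bot
print(bot.hand_in())"
```

```text
the job is handed in; nothing more can be done
None
```

I handed the job in at about 15 s with the blank flat in the green compartment, the wing aligned with the red marks, and the panel held fully home at about 40 N; the station did not report a verdict.

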